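# Slide the sensor carriage to the red stop

## Task

Bring the sensor carriage up against the red stop on its rail: with the closed fingertips press down the round blue button in the well in the carriage's middle, which frees the brake, keep it well down while you push the carriage along the rail gently until it meets the red stop (never the black one), then let the button spring up so that the brake holds the carriage there, and move clear. Press the button before the carriage moves and never force the carriage along with its button up. Nothing is to be gripped or lifted, and the things standing round the rail stay where they are.

Things in the scene. Friction and masses are not known exactly. Their poses are not given: they have to be found in the camera images.
- rail: fixed aluminium guide rail, 350 mm long (along its y), 100 mm wide over its feet, 33 mm high; origin at the centre of its underside, z up. It stands at a different place and yaw each time, and the carriage can move only along its y. Left of it and beyond it stands a blue instrument cabinet 230 mm high (its near corner about 0.4 m ahead and 0.2 m left of the base), carrying instruments to 0.5 m: go round in front of it
- carriage_mid (a point): centre of the grey carriage, 42 mm above the bench; axes as the rail's. The carriage is 92 mm (x) by 100 mm (y), its top 58 mm above the bench, with a square well 62 by 62 mm open at the top in its middle; the well's walls are 15 mm (x) and 19 mm (y) thick and their inner faces can be pushed with the fingertips.
- carriage (a joint): position of the carriage along the rail's +y, in m, 0 at the rail's middle. The carriage cannot be lifted off. With the button down it slides with about 1 N of friction; with the button up the brake holds it with about 25 N
- board_mid (a point): middle of a small green circuit board (30x65x13 mm) fixed on a shelf that juts out from the carriage on the rail's -x side to 93 mm from the carriage's centre; its top is about 57 mm above the bench. It moves with the carriage
- button_top (a point): centre of the top of the round blue button, 56 mm across, in the well; 50 mm above the bench when up, 43 mm when fully down (the well's walls stand 8 mm above the button when it is up)
- release (a joint): how far the blue button is pressed down, in m: 0 up (brake on), 0.007 fully down on its solid end stop. It springs back by itself: about 5.5 N starts it, about 9 N holds it fully down. The brake is free from about 0.001 on; 0.003 or more counts as pressed
- red_stop_mid (a point): centre of the red end stop clamped across the rail, 42 mm above the bench; axes as the rail's. The stop is 92 mm (x) by 24 mm (y), 60 mm high with a steel screw head to 67 mm in the middle; it is fixed. It may be at either end of the rail. The carriage touches it when the two centres are 62 mm apart
- black_stop_mid (a point): centre of the black end stop, of the same shape, at the other end of the rail; not the one wanted
- spool: solder reel standing flat, 64 mm across, 50 mm high, beyond the rail; origin at the centre of its underside; to be left alone
- meter: yellow multimeter lying flat, 150x74x40 mm; origin at the centre of its underside; to be left alone
- white_vial: white vial with a blue cap, 27 mm across, 66 mm high, standing; origin at the centre of its underside; to be left alone
- brown_vial: brown vial with a black cap, 27 mm across, 66 mm high, standing; origin at the centre of its underside; to be left alone
- cutter: yellow-handled side cutter lying flat, 117 mm long; origin at the centre of its underside; to be left alone
- tape: roll of masking tape lying flat, 112 mm across, 24 mm high; origin at the centre of its underside; to be left alone
- battery: 9 V block battery standing, 17x26x48 mm; origin at the centre of its underside; to be left alone

How it is judged:
By the outcome, as a careful person would: the job done as asked, in the order asked, and still so for the second after the job is handed in, with the robot touching nothing.
It also fails if it takes over 40 s, if anything falls off the work surface, if the arm or the gripper's body presses on something with over 40 N, if the wrist force passes 120 N, or if a joint passes its speed limit or range.

## Robot

A 6-joint arm with a two-finger parallel gripper is mounted at the origin on the work surface; the furniture and walls round the work are solid. World frame = base frame: x ahead of the robot, y to its left, z up, the work surface at z = 0. Lengths are in m, angles in rad, forces in N, time in s.
With the tool pointing down it reaches from about 0.375 to 0.975 m from the base axis. Payload 3.8 kg.
Tool frame: the origin (TCP) lies on the centre line of the jaws, within the pads' length; the fingertips stand 17 mm ahead of it and the grasp point (between the pads) lies 2 mm behind it (bot.tip_extent is the distance from the TCP to the fingertips, in m); z points along the fingers, y is the line along which they close (so a half turn about z gives the same grasp; the last joint's range is limited). The gripper opens to 85 mm and grips with 20 to 120 N. Pads are 22 mm wide; open, the fingers measure 114 mm over their backs; the gripper's body (76 mm by 85 mm) begins 54 mm behind the grasp point. The pads swing forward as they close: fully open they stand 13 mm farther back than shut.
Start: joints at [1.107, 0.264, 1.604, -0, 1.274, -0.037], TCP at [0.279, 0.614, 0.248] pointing down, gripper open.
Joint ranges: [-2.63, 2.63], [-0.94, 2.18], [0.31, 2.57], [-1.31, 4.45], [0, 2.66], [-2.55, 2.55]. Speed limits (rad/s): [2.57, 2.57, 3.14, 3.14, 3.14, 3.14].

## Interface

Orientations are given as a rotation vector (axis times angle).
In Python, from workcell import readout, read_camera, finish_job, bot gives the robot as it stands.
- The arm moves only by the tool jog_arm, never from a script. Its argument "deltas" is one flat list of numbers, 7 for each row, row after row: the shift along the tool's x, y, z in m, then the turn, a rotation vector about the tool's x, y, z in degrees, then the gripper command: -1 is shut, 1 is fully open, values between are in proportion. A call has 1 to 8 rows; each row is the pose to reach, as a shift and turn from the pose commanded when the call began, along the tool's axes at that moment; what a row does not reach only later rows make up. A row lasts 1/10 s, in which the tool goes at most 50 mm and 8.59 degrees, less where a joint would pass 70% of its speed; a pose out of reach is approached as far as the arm can. A call with a gripper value outside its range is refused whole. The fingers move at their own pace and stop on an object; "squeeze" is the grip in N (left out, the last holds). Time passes only in rows, so rows that repeat a pose let the fingers close. It gives the time, the measured TCP pose, the force, the opening and the grip force at its end, in the units of the state.
- readout.read_state(): the state, without advancing time (a new reading comes with each control period).
- read_camera(name): name is "scene" or "top"; returns a dict with "color" (480x640x3 uint8, blue, green, red), "fx", "fy", "cx", "cy" (pixels), "dist" ([k1, k2, p1, p2, k3] as OpenCV has them; the pictures are not rectified), "origin" and "attitude" of the camera in the world. Camera axes: x right, y down, z forward; pixel columns grow to the right and rows downward; lengths in m; the calibration is good to about 2 mm. A picture is of the moment at which its call begins. There is no depth.
- finish_job(): hands the job in; it is judged then, once.
The state is a dict: "time": time; "q": joint angles; "joint_vel": joint speeds; "joint_torque": joint torques, N m; "tool_pos": TCP position; "tcp_rot": TCP orientation; "wrist_force": force on the tool from outside, world axes, zero at the start; "torque": the same for the moment, N m; "width": opening from 0.0 (shut) to 1.0 (fully open); "grip_force": force on a finger pad.
Only numpy, scipy, OpenCV 4.12 (cv2) and the standard library are available. Lean on these libraries where they do the work, as an engineer would, in place of code of your own. Each camera call takes 0.05 s, during which the arm holds its last target. There are 200 camera calls.

## Working session

There is one attempt and no reset: what is moved stays moved. The work goes in short steps, Python scripts to look and compute and a tool call to move; the robot and the scene stay as the last step left them, time stands still between calls to the robot, and variables do not carry over. Pictures are saved under pics/ and viewed, at most 10 in all, crops included, and the job is handed in when it is done.

Besides the shell and the picture viewer there is one more tool, called after "Emit:" in YAML: its name, and indented under it one key for each argument. jog_arm: Moves the arm, as the interface text tells. Its arguments: {"type":"object","properties":{"deltas":{"type":"array"},"squeeze":{"type":"number"}},"required":["deltas"]}

```bash
mkdir -p pics; ls; python3 - <<'E'
from workcell import readout, read_camera, bot
import cv2
print(readout.read_state())
for n in ("top","scene"):
    c=read_camera(n); cv2.imwrite(f"pics/{n}0.png",c["color"])
    print(n,{k:v for k,v in c.items() if k!="color"})
E
```

```text
pics
{'time': 0.0, 'q': array([ 1.10709850e+00,  2.64758874e-01,  1.60541615e+00, -1.02333460e-05,
        1.27369629e+00, -3.68992443e-02]), 'joint_vel': array([-0.00059312, -0.00071927,  0.00183183, -0.00083653,  0.00169723,
        0.00020005]), 'joint_torque': array([-5.94503344e-04, -5.15101612e+01, -3.67313898e+01, -2.91177466e-04,
        1.29959401e-02, -4.18195168e-05]), 'tool_pos': array([0.27910722, 0.61380963, 0.24693537]), 'tcp_rot': array([-0.66521432, -3.06978759,  0.00347096]), 'wrist_force': array([ 0.82226888,  0.02793424, -0.72048398]), 'torque': array([0.00201959, 0.00856479, 0.0025739 ]), 'grip_force': 0.0, 'width': 0.9993668078987867}
top {'fx': 513.2749510188648, 'fy': 513.2749510188648, 'cx': 321.40175229858824, 'cy': 237.96881028915374, 'dist': array([-0.11630022,  0.        ,  0.        ,  0.        ,  0.        ]), 'origin': array([ 0.35471597, -0.1218914 ,  1.53023536]), 'attitude': array([-2.15275405,  2.19559775, -0.12503353])}
scene {'fx': 545.5477319746307, 'fy': 545.5477319746307, 'cx': 324.5703195164193, 'cy': 240.87894502772815, 'dist': array([-0.10514182,  0.        ,  0.        ,  0.        ,  0.        ]), 'origin': array([-0.25342152,  0.0702358 ,  1.15286132]), 'attitude': array([-1.64379907,  2.10700027, -0.69867829])}
```

View pics/top0.png

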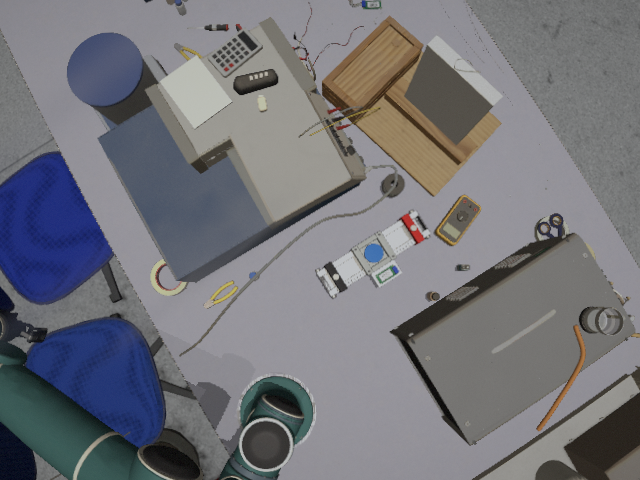

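View pics/scene0.png

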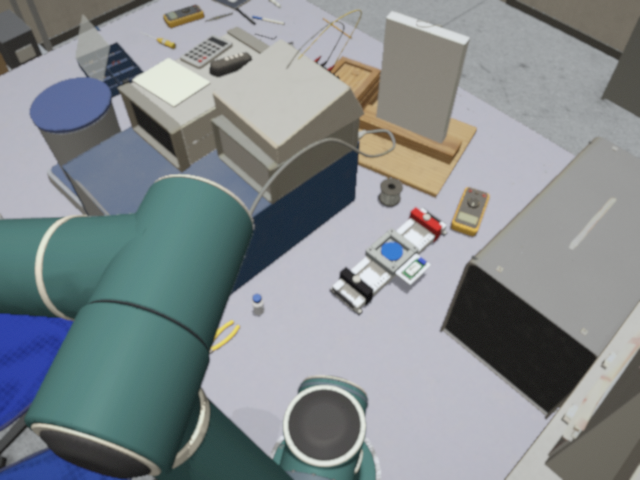

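The top view shows the blue button at about (374,253), the red stop at (416,226), the black stop at (327,279) and the board at (386,274). The scene view agrees: button (392,252), red stop (427,222), black stop (356,284).

```bash
cat > h.py <<'E'
import numpy as np, cv2
from scipy.spatial.transform import Rotation as R
from workcell import readout, read_camera, bot, finish_job
def ray(c,px):
    K=np.array([[c["fx"],0,c["cx"]],[0,c["fy"],c["cy"]],[0,0,1]])
    u=cv2.undistortPoints(np.array([[px]],float),K,c["dist"])[0,0]
    return R.from_rotvec(c["attitude"]).apply([u[0],u[1],1.])
def onz(c,px,z):
    d=ray(c,px); return c["origin"]+d*(z-c["origin"][2])/d[2]
def proj(c,p):
    K=np.array([[c["fx"],0,c["cx"]],[0,c["fy"],c["cy"]],[0,0,1]])
    r=R.from_rotvec(c["attitude"]).inv()
    return cv2.projectPoints(np.array([p],float),r.as_rotvec(),r.apply(-c["origin"]),K,c["dist"])[0][0,0]
def blob(c,lo,hi,roi):
    h=cv2.cvtColor(c["color"],cv2.COLOR_BGR2HSV); m=cv2.inRange(h,lo,hi)
    k=np.zeros_like(m); x0,y0,x1,y1=roi; k[y0:y1,x0:x1]=m[y0:y1,x0:x1]
    n,l,s,ce=cv2.connectedComponentsWithStats(k)
    i=1+np.argmax(s[1:,4]); return ce[i],s[i]
BL=((100,120,60),(125,255,255)); RD=((0,150,60),(8,255,255)); BK=((0,0,0),(180,255,50))
ROI={"top":[(355,238,392,268),(400,205,435,250),(312,255,345,300)],"scene":[(375,238,410,268),(405,200,450,240),(335,262,378,305)]}
E
python3 - <<'E'
from h import *
for n in ("top","scene"):
    c=read_camera(n); print(n)
    for nm,(col,z),roi in zip(("btn","red","blk"),((BL,.05),(RD,.058),(BK,.058)),ROI[n]):
        ce,s=blob(c,*col,roi); print(nm,ce.round(1),s,onz(c,ce,z).round(4))
    for nm,px in {"top":dict(board=(386,274),whitevial=(253,275),spool=(393,185),meter=(458,220),bv=(432,296),cabcorner=(185,279),cab2=(365,180),base=(275,405)),"scene":dict(board=(412,268),wv=(257,303))}[n].items():
        print(nm,onz(c,px,.05)[:2].round(3))
    im=c["color"]; x0,y0,x1,y1=(300,190,450,310) if n=="top" else (320,190,460,320)
    cv2.imwrite(f"pics/{n}1.png",cv2.resize(im[y0:y1,x0:x1],None,fx=4.5,fy=4.5,interpolation=cv2.INTER_CUBIC))
E
```

```text
top
btn [373.3 252.7] [365 244  18  18 267] [ 0.4616 -0.2908  0.05  ]
red [412.1 228.7] [401 214  23  30 209] [ 0.5286 -0.4052  0.058 ]
blk [329.1 273. ] [327 270   5   7   7] [ 0.4051 -0.1614  0.058 ]
board [ 0.399 -0.326]
whitevial [0.404 0.058]
spool [ 0.66  -0.355]
meter [ 0.553 -0.544]
bv [ 0.332 -0.458]
cabcorner [0.396 0.256]
cab2 [ 0.676 -0.273]
base [0.033 0.   ]
scene
btn [391.7 250.4] [382 242  20  18 296] [ 0.4623 -0.2922  0.05  ]
red [426.5 222. ] [411 209  30  29 297] [ 0.5206 -0.4052  0.058 ]
blk [357.3 285.7] [341 270  31  34 284] [ 0.38   -0.1786  0.058 ]
board [ 0.401 -0.324]
wv [0.395 0.059]
```

View pics/top1.png

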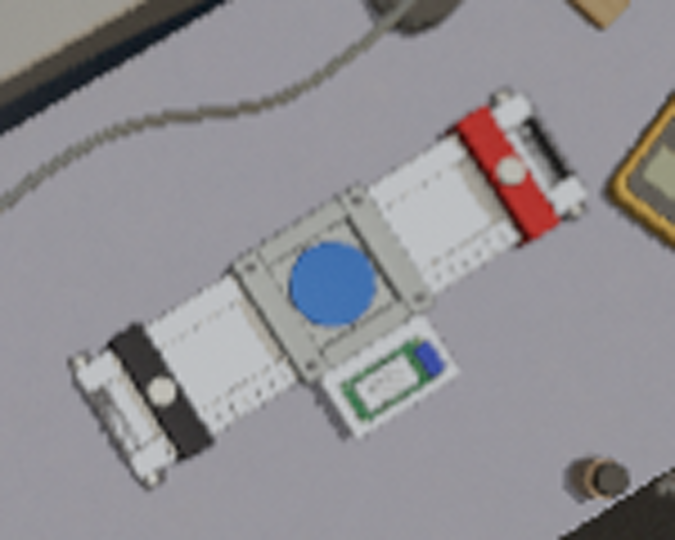

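The close-up shows the screw heads at crop (511,171) and (161,392), the carriage roughly mid-rail, the board on the side facing away from the cabinet, and a grey cable passing behind the rail.

```bash
python3 - <<'E'
from h import *
t=read_camera("top"); s=read_camera("scene")
r=onz(t,(413.2,227.6),.067); b=onz(t,(335.4,276.8),.067); print("screws",r.round(4),b.round(4),np.linalg.norm(r-b))
d=(r-b)/np.linalg.norm(r-b); print("dir to red",d.round(4),np.degrees(np.arctan2(d[1],d[0])))
btn=onz(t,blob(t,*BL,ROI["top"][0])[0],.05); btn2=onz(s,blob(s,*BL,ROI["scene"][0])[0],.05)
for q in (btn,btn2):
    print("btn along to red",(r-q)[:2]@d[:2],"lateral",np.cross(d[:2],(q-r)[:2]))
for px in [(185,352),(215,318),(252,277),(285,240),(340,214),(385,195),(398,178),(375,167)]:
    print(px,[(z,proj(s,onz(t,px,z)).round().astype(int).tolist(),onz(t,px,z)[:2].round(2).tolist()) for z in (0,.1,.2,.3,.4)])
st=readout.read_state(); print(R.from_rotvec(st["tcp_rot"]).as_matrix().round(3))
cv2.imwrite("pics/scene1.png",cv2.resize(s["color"][100:360,200:520],None,fx=2.4,fy=2.3,interpolation=cv2.INTER_CUBIC))
E
```

```text
screws [ 0.5306 -0.4069  0.067 ] [ 0.3937 -0.1787  0.067 ] 0.2660999011638984
dir to red [ 0.5145 -0.8575  0.    ] -59.03569930316426
btn along to red 0.13501195352481477 lateral 0.0006300079071037135
btn along to red 0.13349120670850054 lateral 0.0003854801589804127
(185, 352) [(0, [181, 419], [0.18, 0.27]), (0.1, [182, 395], [0.19, 0.24]), (0.2, [184, 367], [0.2, 0.22]), (0.3, [186, 335], [0.21, 0.19]), (0.4, [189, 297], [0.23, 0.17])]
(215, 318) [(0, [216, 368], [0.28, 0.18]), (0.1, [217, 345], [0.28, 0.16]), (0.2, [219, 319], [0.29, 0.14]), (0.3, [221, 288], [0.29, 0.12]), (0.4, [224, 252], [0.3, 0.1])]
(252, 277) [(0, [255, 313], [0.4, 0.07]), (0.1, [257, 291], [0.4, 0.05]), (0.2, [258, 266], [0.39, 0.04]), (0.3, [260, 238], [0.39, 0.03]), (0.4, [262, 205], [0.39, 0.02])]
(285, 240) [(0, [287, 268], [0.51, -0.03]), (0.1, [288, 247], [0.5, -0.04]), (0.2, [289, 224], [0.49, -0.04]), (0.3, [291, 197], [0.48, -0.05]), (0.4, [293, 166], [0.47, -0.06])]
(340, 214) [(0, [342, 232], [0.58, -0.2]), (0.1, [343, 213], [0.57, -0.19]), (0.2, [344, 191], [0.55, -0.19]), (0.3, [345, 165], [0.54, -0.18]), (0.4, [347, 136], [0.52, -0.18])]
(385, 195) [(0, [385, 207], [0.64, -0.34]), (0.1, [386, 188], [0.62, -0.32]), (0.2, [387, 167], [0.6, -0.31]), (0.3, [388, 143], [0.58, -0.3]), (0.4, [389, 115], [0.57, -0.28])]
(398, 178) [(0, [393, 190], [0.69, -0.38]), (0.1, [394, 172], [0.67, -0.36]), (0.2, [395, 152], [0.65, -0.35]), (0.3, [396, 129], [0.63, -0.33]), (0.4, [397, 101], [0.6, -0.31])]
(375, 167) [(0, [366, 186], [0.73, -0.31]), (0.1, [367, 168], [0.7, -0.3]), (0.2, [368, 147], [0.68, -0.29]), (0.3, [369, 124], [0.65, -0.27]), (0.4, [370, 97], [0.63, -0.26])]
[[-0.91   0.414 -0.   ]
 [ 0.414  0.91  -0.001]
 [ 0.    -0.001 -1.   ]]<stdin>:7: DeprecationWarning: Arrays of 2-dimensional vectors are deprecated. Use arrays of 3-dimensional vectors instead. (deprecated in NumPy 2.0)
```

View pics/scene1.png

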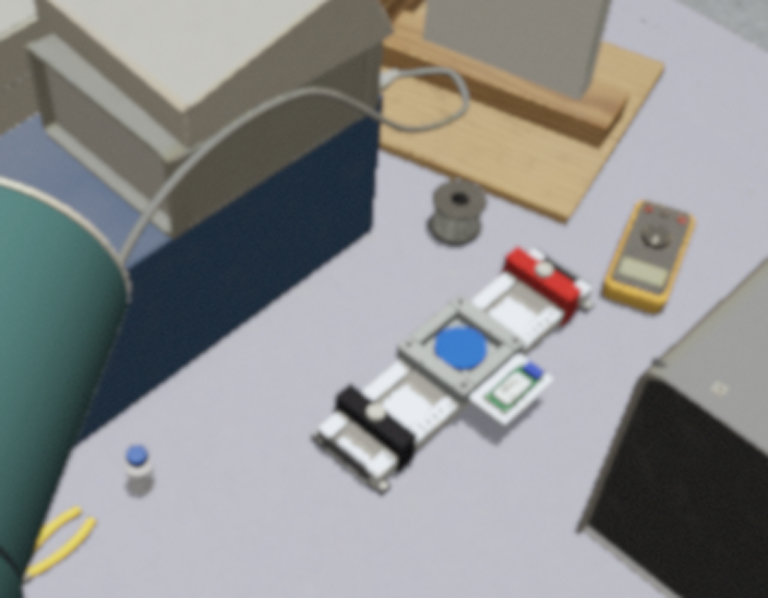

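The cable triangulates to about 0.4 m height near (0.39,0.02), then drops behind the rail. The plan is to shut the gripper, lift above everything (over 0.5 m) if the arm reaches that, swing round, and descend vertically.

Emit:
jog_arm:
  deltas: [0,0,-0.02,0,0,0,-1,0,0,-0.06,0,0,0,-1,0,0,-0.105,0,0,0,-1,0,0,-0.15,0,0,0,-1,0,0,-0.195,0,0,0,-1,0,0,-0.24,0,0,0,-1,0,0,-0.28,0,0,0,-1,0,0,-0.3,0,0,0,-1]
  squeeze: 20

```text
time: 1.15
tool_pos: [0.2794, 0.6145, 0.5539]
tcp_rot: [0.665, 3.069, 0.011]
wrist_force: [0.4, 0.9, 0.9]
width: -0.003
grip_force: 0.0
```

Emit:
jog_arm:
  deltas: [0,-0.015,0,0,0,0,-1,0,-0.05,0,0,0,0,-1,0,-0.09,0,0,0,0,-1,0,-0.13,0,0,0,0,-1,0,-0.17,0,0,0,0,-1,0,-0.21,0,0,0,0,-1,0,-0.24,0,0,0,0,-1,0,-0.25,0,0,0,0,-1]

```text
time: 1.95
tool_pos: [0.1748, 0.3846, 0.5499]
tcp_rot: [0.665, 3.069, 0.005]
wrist_force: [0.2, 0.6, -0.6]
width: 0.002
grip_force: 0.0
```

```bash
python3 - <<'E'
from h import *
st=readout.read_state(); print(st["tool_pos"],st["q"].round(3)); print(R.from_rotvec(st["tcp_rot"]).as_matrix().round(3))
t=read_camera("top");s=read_camera("scene")
cv2.imwrite("pics/both2.png",np.hstack([cv2.resize(t["color"],(400,300)),cv2.resize(s["color"],(400,300))]))
E
```

```text
[0.17478876 0.38457303 0.54986057] [ 1.085 -0.256  1.586 -0.     1.808 -0.059]
[[-0.91   0.414  0.001]
 [ 0.414  0.91   0.003]
 [-0.     0.003 -1.   ]]
```

View pics/both2.png

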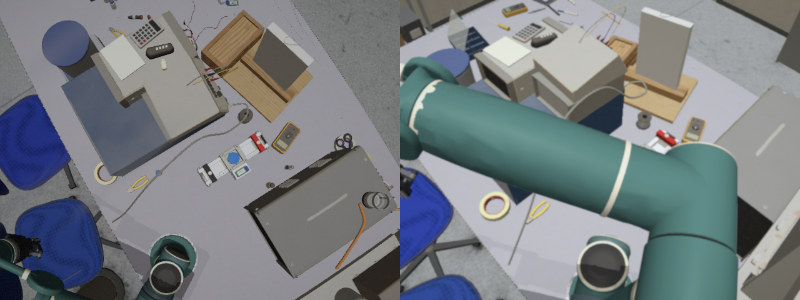

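The cable rises from the bench at about (0.18,0.27) to about 0.4 m, so I swing above it at tip height 0.53 m, with TCP radius 0.42 m.

Emit:
jog_arm:
  deltas: [-0.022,-0.001,0,0,0,3,-1,-0.059,-0.004,0,0,0,8,-1,-0.102,-0.0125,0,0,0,14,-1,-0.144,-0.025,0,0,0,20,-1,-0.185,-0.043,0,0,0,26,-1,-0.224,-0.064,0,0,0,32,-1,-0.254,-0.085,0,0,0,37,-1,-0.271,-0.099,0,0,0,40,-1]

```text
time: 2.85
tool_pos: [0.3845, 0.1831, 0.5471]
tcp_rot: [-1.682, -2.653, 0.003]
wrist_force: [-0.5, 0.9, 0.2]
width: 0.004
grip_force: 0.0
```

Emit:
jog_arm:
  deltas: [-0.022,-0.001,0,0,0,3,-1,-0.059,-0.004,0,0,0,8,-1,-0.102,-0.0125,0,0,0,14,-1,-0.144,-0.025,0,0,0,20,-1,-0.185,-0.043,0,0,0,26,-1,-0.224,-0.064,0,0,0,32,-1,-0.254,-0.085,0,0,0,37,-1,-0.271,-0.099,0,0,0,40,-1]

```text
time: 3.65
tool_pos: [0.4104, -0.1056, 0.5471]
tcp_rot: [-2.488, -1.917, 0.002]
wrist_force: [0.9, -0.2, 0.5]
width: 0.002
grip_force: 0.0
```

```bash
cat >> h.py <<'E'
def togo(x,y,z,yaw_dir=-59.04):
    st=readout.read_state(); M=R.from_rotvec(st["tcp_rot"]).as_matrix()
    a=np.radians(yaw_dir); ty=np.array([np.cos(a),np.sin(a),0]); tz=np.array([0,0,-1.]); T=np.column_stack([np.cross(ty,tz),ty,tz])
    print("pos",st["tool_pos"].round(4),"F",st["wrist_force"].round(2),"q",st["q"].round(3))
    print("shift",(M.T@(np.array([x,y,z])-st["tool_pos"])).round(4),"turn",np.degrees(R.from_matrix(M.T@T).as_rotvec()).round(2))
E
python3 - <<'E'
from h import *
togo(.466,-.298,.55)
E
```

```text
pos [ 0.4104 -0.1056  0.5471] F [ 0.9  -0.18  0.5 ] q [-3.100e-01 -2.510e-01  1.588e+00 -1.000e-03  1.807e+00 -5.200e-02]
shift [-0.1719  0.1028 -0.003 ] turn [-0.08  0.07 44.27]
```

Emit:
jog_arm:
  deltas: [-0.012,0.007,0,0,0,3,-1,-0.037,0.022,0,0,0,9.5,-1,-0.064,0.038,0,0,0,16.5,-1,-0.091,0.054,0,0,0,23.5,-1,-0.118,0.07,0,0,0,30.5,-1,-0.145,0.086,0,0,0,37.5,-1,-0.165,0.098,0,0,0,42.5,-1,-0.172,0.103,0,0,0,44.3,-1]

```text
time: 4.45
tool_pos: [0.4679, -0.2969, 0.5461]
tcp_rot: [-3.025, -0.841, 0.003]
wrist_force: [-0.1, -0.3, -0.4]
width: -0.001
grip_force: 0.0
```

Emit:
jog_arm:
  deltas: [0,0,0.01,0,0,0,-1,0,0,0.035,0,0,0,-1,0,0,0.075,0,0,0,-1,0,0,0.12,0,0,0,-1,0,0,0.165,0,0,0,-1,0,0,0.21,0,0,0,-1,0,0,0.24,0,0,0,-1,0,0,0.25,0,0,0,-1]

```text
time: 5.25
tool_pos: [0.4641, -0.2919, 0.2933]
tcp_rot: [-3.018, -0.848, 0.007]
wrist_force: [0.4, 0.3, -0.2]
width: 0.002
grip_force: 0.0
```

```bash
python3 - <<'E'
from h import *
togo(.466,-.298,.3)
t=read_camera("top");s=read_camera("scene")
print(onz(s,blob(s,*RD,ROI["scene"][1])[0],.058))
cv2.imwrite("pics/both3.png",np.hstack([cv2.resize(t["color"][130:370,250:490],(400,400)),cv2.resize(s["color"][80:400,220:540],(400,400))]))
E
```

```text
pos [ 0.4641 -0.2919  0.2933] F [ 0.41  0.26 -0.17] q [-6.070e-01  3.000e-03  1.815e+00  1.000e-03  1.332e+00  4.150e-01]
shift [-0.0016  0.0062 -0.0067] turn [-0.42  0.15  0.43]
[ 0.52050884 -0.40520398  0.058     ]
```

View pics/both3.png

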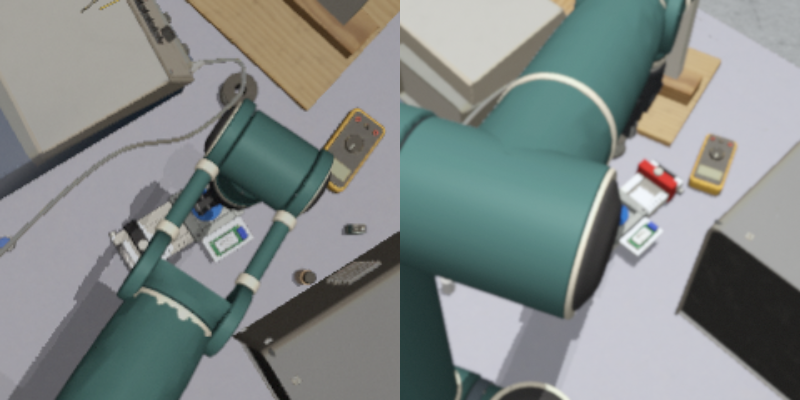

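The picture shows the hand above the carriage, with the wrist cylinder's left end close to where the cable passes. I'll check that clearance at the lowered height before going on.

```bash
python3 - <<'E'
from h import *
t=read_camera("top");s=read_camera("scene")
sc=np.array([(312,143),(329,140),(344,143.5),(358,152),(367,155),(379,155),(389.6,150),(394.6,141)])
for px in [(313,226.7),(328.9,218.4),(342.2,215.1),(357.8,212.9),(371,207.8),(382.2,200),(390,192.2)]:
    best=min((abs(proj(s,onz(t,px,z))[1]-np.interp(proj(s,onz(t,px,z))[0],sc[:,0],sc[:,1])),z) for z in np.arange(0,.6,.005))
    p=onz(t,px,best[1]); print(px,p.round(3),"ahead-left of rail axis: lateral %.3f along %.3f"%((p[:2]-[.464,-.292])@[.8575,.5145],(p[:2]-[.464,-.292])@[.5145,-.8575]))
for z in (.3,.4,.45,.5,.55): print(z,proj(t,(.464,-.292,z)).round(),"cyl corners",[((onz(t,p,z)[:2]-[.464,-.292])@np.array([[.8575,.5145],[.5145,-.8575]]).T).round(3).tolist() for p in [(373,229),(400,193),(451,226),(410,256)]])
E
```

```text
(313, 226.7) [ 0.494 -0.119  0.425] ahead-left of rail axis: lateral 0.115 along -0.133
(328.9, 218.4) [ 0.515 -0.154  0.4  ] ahead-left of rail axis: lateral 0.114 along -0.092
(342.2, 215.1) [ 0.526 -0.186  0.37 ] ahead-left of rail axis: lateral 0.108 along -0.059
(357.8, 212.9) [ 0.537 -0.225  0.325] ahead-left of rail axis: lateral 0.097 along -0.019
(371, 207.8) [ 0.553 -0.26   0.3  ] ahead-left of rail axis: lateral 0.093 along 0.018
(382.2, 200) [ 0.574 -0.29   0.285] ahead-left of rail axis: lateral 0.096 along 0.055
(390, 192.2) [ 0.596 -0.312  0.275] ahead-left of rail axis: lateral 0.103 along 0.085
0.3 [385. 244.] cyl corners [[0.046, -0.006], [0.086, 0.099], [-0.049, 0.161], [-0.056, 0.035]]
0.4 [391. 240.] cyl corners [[0.042, -0.022], [0.078, 0.074], [-0.045, 0.131], [-0.052, 0.016]]
0.45 [395. 238.] cyl corners [[0.04, -0.03], [0.075, 0.062], [-0.044, 0.117], [-0.05, 0.006]]
0.5 [399. 235.] cyl corners [[0.038, -0.038], [0.071, 0.05], [-0.042, 0.102], [-0.048, -0.004]]
0.55 [403. 232.] cyl corners [[0.036, -0.046], [0.067, 0.038], [-0.04, 0.087], [-0.046, -0.013]]
```

Cable clearance at the lowered height is only about 25 mm, so I lean the tool 8° away from it, then descend part-way and settle.

Emit:
jog_arm:
  deltas: [-0.002,0.002,0,0,2,0,-1,-0.004,0.005,0,0,5,0,-1,-0.005,0.006,0.02,0,8,0,-1,-0.005,0.006,0.05,0,8,0,-1,-0.005,0.006,0.09,0,8,0,-1,-0.005,0.006,0.13,0,8,0,-1,-0.005,0.006,0.15,0,8,0,-1,-0.005,0.006,0.155,0,8,0,-1]

```text
time: 6.25
tool_pos: [0.4647, -0.3024, 0.1426]
tcp_rot: [-2.981, -0.834, -0.207]
wrist_force: [-0.6, 0.2, -0.4]
width: -0.003
grip_force: 0.0
```

Emit:
jog_arm:
  deltas: [0,0,0,0,0,0,-1,0,0,0,0,0,0,-1,0,0,0,0,0,0,-1,0,0,0,0,0,0,-1]

```text
time: 6.65
tool_pos: [0.4658, -0.3034, 0.1452]
tcp_rot: [-2.985, -0.835, -0.212]
wrist_force: [0.7, -1.0, 0.5]
width: -0.001
grip_force: 0.0
```

```bash
python3 - <<'E'
from h import *
togo(.4635,-.300,.09)
t=read_camera("top");s=read_camera("scene")
cv2.imwrite("pics/both4.png",np.hstack([cv2.resize(t["color"][170:310,310:450],(400,400),interpolation=2),cv2.resize(s["color"][160:320,340:500],(400,400),interpolation=2)]))
E
```

```text
pos [ 0.4658 -0.3034  0.1452] F [ 0.71 -1.02  0.52] q [-0.701  0.096  2.008  0.158  0.996  0.241]
shift [-0.0079 -0.0043  0.0546] turn [ 0.16 -8.06  0.3 ]
```

View pics/both4.png

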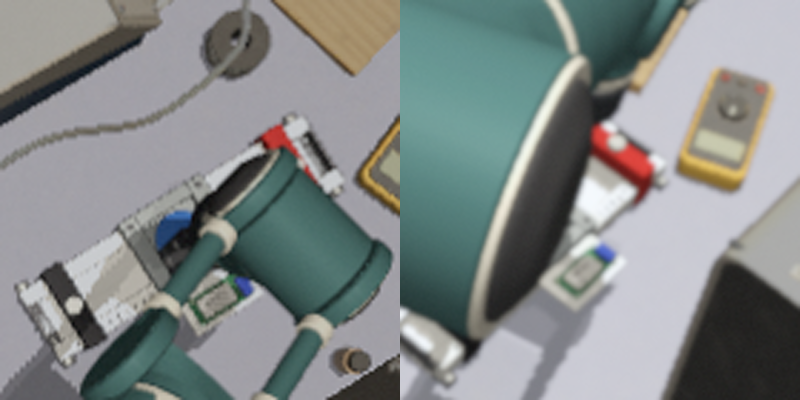

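The hand sits over the carriage with the wrist well clear of the cable. I lower to just above the button.

Emit:
jog_arm:
  deltas: [-0.001,-0.001,0.008,0,0,0,-1,-0.0035,-0.003,0.025,0,0,0,-1,-0.006,-0.004,0.043,0,0,0,-1,-0.0085,-0.004,0.06,0,0,0,-1,-0.0095,-0.004,0.068,0,0,0,-1,-0.0098,-0.004,0.0695,0,0,0,-1,-0.0098,-0.004,0.0695,0,0,0,-1,-0.0098,-0.004,0.0695,0,0,0,-1]

```text
time: 7.55
tool_pos: [0.4634, -0.2997, 0.0739]
tcp_rot: [-2.984, -0.834, -0.21]
wrist_force: [1.0, -0.2, 0.0]
width: 0.001
grip_force: 0.0
```

```bash
python3 - <<'E'
from h import *
togo(.4635,-.300,.064)
E
```

```text
pos [ 0.4634 -0.2997  0.0739] F [ 0.95 -0.24  0.02] q [-0.699  0.178  2.066  0.175  0.858  0.215]
shift [-0.0014  0.0003  0.0098] turn [ 0.06 -8.03  0.29]
```

Emit:
jog_arm:
  deltas: [-0.0003,0,0.002,0,0,0,-1,-0.0006,0,0.004,0,0,0,-1,-0.0008,0,0.0055,0,0,0,-1,-0.001,0,0.007,0,0,0,-1,-0.0012,0,0.0085,0,0,0,-1,-0.0014,0,0.01,0,0,0,-1,-0.0014,0,0.01,0,0,0,-1,-0.0014,0,0.01,0,0,0,-1]

```text
time: 8.35
tool_pos: [0.4633, -0.3, 0.0641]
tcp_rot: [-2.984, -0.835, -0.21]
wrist_force: [-1.6, -0.1, 6.4]
width: -0.002
grip_force: 3.3
```

```bash
python3 - <<'E'
from h import *
togo(.4635,-.300,.064)
print(readout.read_state()["wrist_force"])
E
```

```text
pos [ 0.4633 -0.3     0.0641] F [-1.62 -0.14  6.42] q [-0.699  0.192  2.072  0.178  0.839  0.21 ]
shift [0.0001 0.0001 0.0001] turn [ 0.08 -8.02  0.3 ]
[-1.61839959 -0.1355379   6.42263803]
```

Emit:
jog_arm:
  deltas: [-0.0001,0,0.001,0,0,0,-1,-0.0003,0,0.002,0,0,0,-1,-0.0003,0,0.0025,0,0,0,-1,-0.0003,0,0.0025,0,0,0,-1]

```text
time: 8.75
tool_pos: [0.4635, -0.3002, 0.0619]
tcp_rot: [-2.984, -0.835, -0.21]
wrist_force: [-2.5, -1.0, 8.2]
width: -0.0
grip_force: 3.9
```

Emit:
jog_arm:
  deltas: [-0.0001,0,0.0005,0,0,0,-1,-0.0001,0,0.001,0,0,0,-1,-0.0001,0,0.001,0,0,0,-1]

```text
time: 9.05
tool_pos: [0.4636, -0.3003, 0.061]
tcp_rot: [-2.985, -0.835, -0.21]
wrist_force: [-1.9, -1.0, 8.3]
width: 0.001
grip_force: 4.1
```

Emit:
jog_arm:
  deltas: [0,0.002,0,0,0,0,-1,0,0.006,0,0,0,0,-1,0,0.012,0,0,0,0,-1,0,0.018,0,0,0,0,-1,0,0.024,0,0,0,0,-1,0,0.03,0,0,0,0,-1,0,0.035,0,0,0,0,-1,0,0.038,0,0,0,0,-1]

```text
time: 9.85
tool_pos: [0.4834, -0.3333, 0.0612]
tcp_rot: [-2.985, -0.835, -0.21]
wrist_force: [-3.6, -0.9, 8.2]
width: 0.002
grip_force: 4.1
```

```bash
python3 - <<'E'
from h import *
togo(.5,-.36,.061)
t=read_camera("top");s=read_camera("scene")
cv2.imwrite("pics/both5.png",np.hstack([cv2.resize(t["color"][170:310,310:450],(400,400),interpolation=2),cv2.resize(s["color"][160:320,340:500],(400,400),interpolation=2)]))
E
```

```text
pos [ 0.4834 -0.3333  0.0612] F [-3.6  -0.87  8.22] q [-0.721  0.257  1.997  0.177  0.851  0.19 ]
shift [0.0003 0.0315 0.0003] turn [ 0.15 -8.01  0.3 ]
```

View pics/both5.png

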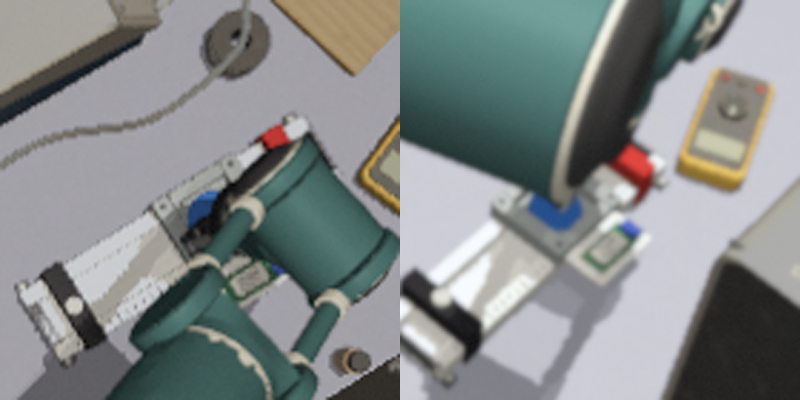

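The carriage follows, about 38 mm so far. I continue more slowly.

Emit:
jog_arm:
  deltas: [0,0.002,0,0,0,0,-1,0,0.006,0,0,0,0,-1,0,0.011,0,0,0,0,-1,0,0.016,0,0,0,0,-1,0,0.021,0,0,0,0,-1,0,0.025,0,0,0,0,-1,0,0.027,0,0,0,0,-1,0,0.028,0,0,0,0,-1]

```text
time: 10.75
tool_pos: [0.4978, -0.3572, 0.0612]
tcp_rot: [-2.985, -0.835, -0.21]
wrist_force: [-2.9, -1.1, 7.8]
width: -0.001
grip_force: 4.1
```

Emit:
jog_arm:
  deltas: [0,0.001,0,0,0,0,-1,0,0.002,0,0,0,0,-1,0,0.003,0,0,0,0,-1,0,0.004,0,0,0,0,-1]

```text
time: 11.15
tool_pos: [0.4997, -0.3603, 0.0611]
tcp_rot: [-2.985, -0.835, -0.21]
wrist_force: [-3.7, -0.5, 8.1]
width: 0.002
grip_force: 4.1
```

Emit:
jog_arm:
  deltas: [0,0.001,0,0,0,0,-1,0,0.002,0,0,0,0,-1,0,0.003,0,0,0,0,-1]

```text
time: 11.45
tool_pos: [0.5007, -0.3621, 0.0608]
tcp_rot: [-2.983, -0.835, -0.209]
wrist_force: [-4.2, 2.6, 7.8]
width: -0.002
grip_force: 4.2
```

Emit:
jog_arm:
  deltas: [0,0.001,0,0,0,0,-1,0,0.002,0,0,0,0,-1]

```text
time: 11.65
tool_pos: [0.5009, -0.3625, 0.0606]
tcp_rot: [-2.98, -0.834, -0.206]
wrist_force: [-6.4, 4.9, 11.7]
width: -0.001
grip_force: 6.3
```

Along-rail force rose to about 7.5 N and motion stopped at 72 mm travel, as expected for the red stop. I ease the push slightly and lift straight up.

Emit:
jog_arm:
  deltas: [0,-0.001,0,0,0,0,-1,0.0003,-0.001,-0.002,0,0,0,-1,0.0006,-0.001,-0.004,0,0,0,-1,0.001,-0.001,-0.007,0,0,0,-1,0.0017,-0.001,-0.012,0,0,0,-1,0.0035,-0.001,-0.025,0,0,0,-1,0.007,-0.001,-0.05,0,0,0,-1,0.011,-0.001,-0.08,0,0,0,-1]

```text
time: 12.45
tool_pos: [0.5002, -0.3619, 0.1401]
tcp_rot: [-2.981, -0.833, -0.206]
wrist_force: [1.0, -0.5, 1.1]
width: 0.0
grip_force: 0.0
```

Emit:
jog_arm:
  deltas: [0.005,0,-0.035,0,0,0,-1,0.01,0,-0.075,0,0,0,-1,0.016,0,-0.115,0,0,0,-1,0.022,0,-0.16,0,0,0,-1,0.029,0,-0.205,0,0,0,-1,0.035,0,-0.25,0,0,0,-1,0.038,0,-0.275,0,0,0,-1,0.039,0,-0.28,0,0,0,-1]

```text
time: 13.25
tool_pos: [0.5017, -0.3636, 0.4293]
tcp_rot: [-2.989, -0.837, -0.217]
wrist_force: [0.7, -0.2, 0.3]
width: -0.002
grip_force: 0.0
```

```bash
python3 - <<'E'
from h import *
togo(.4,-.25,.45)
t=read_camera("top");s=read_camera("scene")
cv2.imwrite("pics/both6.png",np.hstack([cv2.resize(t["color"][170:310,310:450],(400,400),interpolation=2),cv2.resize(s["color"][160:320,340:500],(400,400),interpolation=2)]))
E
```

```text
pos [ 0.5017 -0.3636  0.4293] F [ 0.73 -0.18  0.27] q [-0.739  0.065  1.514  0.134  1.514  0.282]
shift [-0.0246 -0.1497 -0.0258] turn [ 0.5  -8.16  0.32]
```

View pics/both6.png

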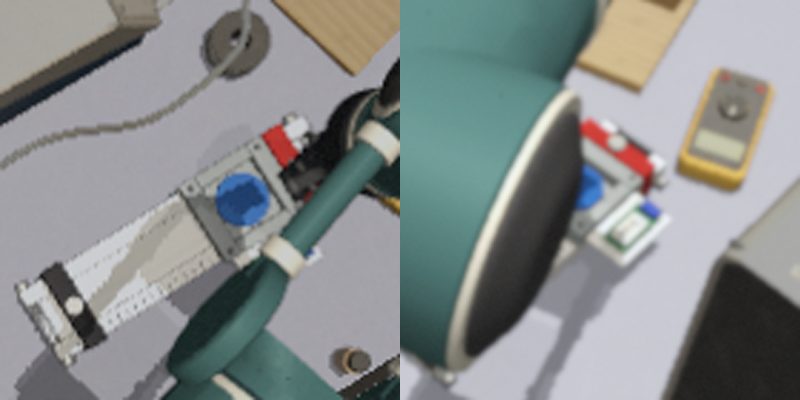

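The carriage lies against the red stop with no visible gap, and the button at crop (243,198) is unobstructed. I let the arm settle and check the distance in numbers.

Emit:
jog_arm:
  deltas: [0,0,0,0,0,0,-1,0,0,0,0,0,0,-1,0,0,0,0,0,0,-1,0,0,0,0,0,0,-1]

```text
time: 13.75
tool_pos: [0.5004, -0.3625, 0.4214]
tcp_rot: [-2.981, -0.833, -0.206]
wrist_force: [0.2, 0.3, 0.4]
width: 0.003
grip_force: 0.0
```

```bash
python3 - <<'E'
from h import *
t=read_camera("top"); ce,s=blob(t,(98,100,30),(128,255,255),(380,222,410,256)); p=onz(t,ce,.05)
d=np.array([.5145,-.8575]); print(ce,s,p,(np.array([.5306,-.4069])-p[:2])@d,(p[:2]-[.4616,-.2908])@d, readout.read_state()["wrist_force"])
E
```

```text
[394.36296296 239.37777778] [386 231  18  18 270] [ 0.49910711 -0.35355189  0.05      ] 0.06194909560259546 0.07310715439740449 [-0.19559542 -1.379898    0.11708504]
```

The centres measure 61.9 mm apart against a contact value of 62 mm, so the carriage is at the stop.

```bash
python3 -c "
from workcell import finish_job; print(finish_job())"
```

```text
the job is handed in; nothing more can be done
None
```

The sensor carriage is against the red stop with its button released, measured 61.9 mm between centres (62 mm is contact); the arm is clear above it, and the job was handed in at about 14 s of the 40 s allowed.

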